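Shut the bakelite case and bring its marked spot under the bench drill

TASK

Swing the open lid of the brown bakelite case over and press it down past its spring catch until it is fully shut, firmly but without forcing it, because bakelite cracks. Then slide the shut case along the bench, without lifting it, until the white spot on its lid lies centred under the tip of the bench drill, and let go. Keep off the drill and leave the other things on the bench where they are.

Things in the scene. Friction and masses are not known exactly. Their poses are not given: they have to be found in the camera images.
- case: Loose brown bakelite box, 170 (x) by 60 (y) by 50 mm high without its lid, walls 4 mm, 0.5 to 0.9 kg, on the bench. Origin: centre of its underside; z up. Lid hinged at its +x short end (hinge axis along y at x = +80, z = 50 mm); spring catch, a small steel bar, on the outside of its -x short end.
- lid: The lid: bakelite plate 56 mm wide, 8 mm thick. Origin on the hinge. It runs along its own -x to x = -165 mm, z = 0 (inner face) to +8 mm (outer face: the top, 58 mm over the bench, when shut). Shut (0 rad) = axes parallel to the case's; starts thrown back 1.70 to 1.95 rad, past upright. A stiff hinge (0.14 N m) keeps it where left. Brass lip at its free end: x = -166 to -178, z = -27 to +8 mm.
- lid_edge (a point): Middle of the free edge of the lid's outer face (lid x = -165, z = +8 mm); axes as the lid's. On closing, the lip comes to rest on the spring catch at about 0.095 rad, this edge some 16 mm above its shut height; about 11 N down near this edge then snaps it past the catch, and it goes on down to a hard stop at 0 rad.
- spot (a point): Centre of the white painted spot, 12 mm across, on the lid's outer face (lid x = -25, y = 0, z = +8 mm, so 55 mm from the middle of the shut case towards the hinge).
- drill: Green bench drill, fixed. Origin at bench level. Vertical axis at x = +100 mm, y = 0: bit 6 mm across from 67 to 135 mm height, chuck 28 mm across to 175, head 38 mm across to 270, top rod to 320. Arm at 210 to 240 mm height from it to a round column (26 mm across, collar 48, 326 tall) at x = +215, y = +65, on a foot 90 (x) by 80 (y) by 16 mm. Bare bench below the bit. It does not turn.
- drill_tip (a point): The lower tip of the drill bit, 67 mm above the bench (9 mm above the shut lid).
- valve_rack: Bystander: wooden rack, 190 by 85 by 50 mm, with round holes and three glass valves standing in it, 155 mm high in all. Origin under its middle.
- meter: Bystander: grey steel meter case with a round glass face, 75 by 120 by 100 mm, two terminals on top to 114 mm. Origin under its middle.
- coil: Bystander: coil of copper tube, 92 mm across, 48 mm high. Origin under its middle.
- crystal: Bystander: brass crystal holder, 30 by 60 by 42 mm with two pins on top to 58 mm. Origin under its middle.
Things that resemble listed ones, but are neither listed nor needed, are in the scene too. Leave any purple look-alike of the case alone.

How it is judged:
By the outcome, as a careful person would: the job done as asked, in the order asked, and still so for the second after the job is handed in, with the robot touching nothing.
It also fails if it takes over 70 s, if anything falls off the work surface, if the arm or the gripper's body presses on something with over 40 N, if the wrist force passes 120 N, or if a joint passes its speed limit or range.

ROBOT

A 6-joint arm with a two-finger parallel gripper is mounted at the origin on the work surface. World frame = base frame: x ahead of the robot, y to its left, z up, the work surface at z = 0. Lengths are in m, angles in rad, forces in N, time in s.
With the tool pointing down it reaches from about 0.35 to 0.775 m from the base axis. Payload 5.5 kg.
Tool frame: the origin (TCP) lies on the centre line of the jaws, within the pads' length; the fingertips stand 11 mm ahead of it and the grasp point (between the pads) lies 8 mm behind it; z points along the fingers, y is the line along which they close (so a half turn about z gives the same grasp; the last joint's range is limited). The gripper opens to 85 mm and grips with 20 to 120 N. Pads are 22 mm wide; open, the fingers measure 114 mm over their backs; the gripper's body (76 mm by 85 mm) begins 54 mm behind the grasp point. The pads swing forward as they close: fully open they stand 13 mm farther back than shut.
Start: joints at [-1.279, 0.313, 0.046, 1.304, 0, 1.431], TCP at [0.241, -0.522, 0.242] pointing down, gripper open.
Joint ranges: [-2.76, 2.76], [-0.86, 1.69], [-1.03, 1.26], [-2.2, 2.34], [-1.47, 1.5], [-3.14, 3.14]. Speed limits (rad/s): [2.57, 2.57, 3.14, 3.14, 3.14, 3.14].

INTERFACE

Orientations are given as a unit quaternion [w, x, y, z].
In Python, from workcell import env, viewer, order, models gives the robot as it stands.
- The arm moves only by the tool drive_tool, never from a script. Its argument "series" is a list that holds one entry, the list of rows, each a list of 6 numbers: the shift along the tool's x, y, z each as a share of 120 mm, from -1 to 1, then the turn, a rotation vector about the tool's x, y, z each as a share of 180 degrees, from -1 to 1. A call has 1 to 20 rows; each row shifts and turns the commanded pose from where the row before left it, along the tool's axes as they then stand; what a row does not reach is not made up. A row lasts 1/8 s, in which the tool goes at most 62.5 mm and 10.7 degrees, less where a joint would pass 70% of its speed; a pose out of reach is approached as far as the arm can. A call with a number of a shift or a turn outside -1 to 1 is refused whole. A call with a gripper value outside its range is refused whole. "jaw" is the opening, from -1 (shut) to 1 (fully open), set as the call begins (left out, the last holds). The fingers move at their own pace and stop on an object; "grip_force" is the grip in N (left out, the last holds). Time passes only in rows, so rows that do not move let the fingers close. It gives the time, the measured TCP pose, the force, the opening and the grip force at its end, in the units of the state.
- env.get_state(): the state, without advancing time (a new reading comes with each control period).
- viewer.read_camera(name): name is "scene" or "top" or "wrist"; returns the picture (480x640x3 uint8, red, green, blue); there is no depth.
- viewer.camera_info(name): a dict with "intrinsics" (3x3 intrinsics, pixels), "R" (3x3) and "t" (3): a world point X has camera coordinates R X + t; the wrist camera has in their place "T_tool_cam" (4x4, takes a point from camera to tool coordinates, whose origin is the TCP and whose axes are the flange's). Camera axes: x right, y down, z forward; pixel columns grow to the right and rows downward; lengths in m; the calibration is good to about 2 mm. The wrist camera is an equidistant fisheye: a pixel r from the principal point sees the ray r / f radians off the axis. A picture is of the moment at which its call begins: read the wrist's pose just before it. camera_info takes no time and is no camera call.
- order.hand_in(): hands the job in; it is judged then, once.
Trained networks look in the newest picture that a camera, given by its name, has taken for a name from the list of things; names that differ only in an ending like _2 or _b are one class to them, and where a whole thing is asked for, a point or a joint stands for the part that bears it (a point fixed in the world has none). Each returns a list of dicts, best first, with "score" (0 to 1); they miss things now and then, are a little off and sometimes report something else, mostly with a low value. They report only what shows in the picture. A call takes as long as a camera call. They do not tell look-alikes from the thing itself.
- models.silhouettes(label, camera): "region" (480x640 bool, what is visible of it) and "location" ([column, row] in pixels, amid what is visible of it).
The state is a dict: "clock": time; "joint_pos": joint angles; "qvel": joint speeds; "tau": joint torques, N m; "tcp_pos": TCP position; "orientation": TCP orientation; "wrist_force": force on the tool from outside, world axes, zero at the start; "ft_torque": the same for the moment, N m; "finger_gap": finger opening in m; "grip_force": force on a finger pad.
Only numpy, scipy, OpenCV 4.12 (cv2) and the standard library are available. Lean on these libraries where they do the work, as an engineer would, in place of code of your own. Each camera call takes 0.05 s, during which the arm holds its last target. There are 200 camera calls.

## Working session

There is one attempt and no reset: what is moved stays moved. The work goes in short steps, Python scripts to look and compute and a tool call to move; the robot and the scene stay as the last step left them, time stands still between calls to the robot, and variables do not carry over. Pictures are saved under pics/ and viewed, at most 10 in all, crops included, and the job is handed in when it is done.

Besides the shell and the picture viewer there is one more tool, called in YAML: its name, and indented under it one key for each argument. drive_tool: Moves the arm, as the interface text tells. Its arguments: {"type":"object","properties":{"series":{"type":"array"},"jaw":{"type":"number"},"grip_force":{"type":"number"}},"required":["series"]}

```bash
mkdir -p pics; ls; cat > h.py <<'E'
import numpy as np, cv2
from workcell import env, viewer, order, models
def snap(name,fn=None):
    im=viewer.read_camera(name)
    if fn: cv2.imwrite('pics/'+fn,im[:,:,::-1])
    return im
def ray(cam,px):
    c=viewer.camera_info(cam);K=np.array(c['intrinsics']);R=np.array(c['R']);t=np.array(c['t'])
    d=R.T@np.linalg.solve(K,[px[0],px[1],1.]);return -R.T@t,d/np.linalg.norm(d)
def atz(cam,px,z):
    o,d=ray(cam,px);return o+d*(z-o[2])/d[2]
def tri(c1,p1,c2,p2):
    o1,d1=ray(c1,p1);o2,d2=ray(c2,p2)
    s=np.linalg.lstsq(np.c_[d1,-d2],o2-o1,rcond=None)[0]
    a=o1+s[0]*d1;b=o2+s[1]*d2;return (a+b)/2,np.linalg.norm(a-b)
def proj(cam,X):
    c=viewer.camera_info(cam);p=np.array(c['R'])@np.asarray(X)+c['t'];p=np.array(c['intrinsics'])@p;return p[:2]/p[2]
E
python3 - <<'E'
from h import *
np.set_printoptions(precision=3,suppress=True)
print(env.get_state())
a=snap('scene','scene.png');b=snap('top','top.png')
for cam in('scene','top'):
    o,_=ray(cam,(320,240));print(cam,o,viewer.camera_info(cam)['intrinsics'])
    for l in('case','lid','spot','lid_edge','drill','drill_tip','valve_rack','meter','coil','crystal'):
        for r in models.silhouettes(l,cam)[:3]:
            p=r['location'];print(cam,l,round(r['score'],2),np.round(p),int(r['region'].sum()),atz(cam,p,0.05))
E
```

```text
pics
{'clock': 0.0, 'joint_pos': array([-1.279,  0.314,  0.045,  1.304,  0.   ,  1.431]), 'qvel': array([ 0.002,  0.001,  0.   , -0.001,  0.   , -0.   ]), 'tau': array([ -0.002, -48.062,  29.854,   0.019,  -0.   ,   0.   ]), 'tcp_pos': array([ 0.24 , -0.522,  0.241]), 'orientation': array([-0.001,  0.977,  0.214, -0.   ]), 'wrist_force': array([ 0.579, -0.064, -0.267]), 'ft_torque': array([ 0.016,  0.003, -0.041]), 'grip_force': 0.0, 'finger_gap': 0.08544629681366876}
scene [ 1.059 -0.719  0.763] [[440.502   0.    317.962]
 [  0.    440.502 239.35 ]
 [  0.      0.      1.   ]]
scene case 0.83 [ 73. 342.] 3916 [ 0.323 -0.591  0.05 ]
scene case 0.8 [272. 372.] 3996 [ 0.689 -0.398  0.05 ]
scene case 0.76 [272. 277.] 2832 [ 0.515 -0.21   0.05 ]
scene lid 0.94 [378. 310.] 1738 [ 0.765 -0.147  0.05 ]
scene lid 0.83 [312. 237.] 495 [ 0.498 -0.039  0.05 ]
scene lid 0.79 [346. 164.] 588 [0.352 0.321 0.05 ]
scene spot 0.96 [312. 235.] 485 [ 0.493 -0.031  0.05 ]
scene spot 0.94 [350. 164.] 550 [0.363 0.326 0.05 ]
scene spot 0.81 [ 66. 328.] 2033 [ 0.278 -0.581  0.05 ]
scene lid_edge 0.75 [313. 
[... 1025 characters left out ...]
pot 0.87 [476. 292.] 877 [ 0.313 -0.581  0.05 ]
top spot 0.84 [202. 283.] 939 [0.36  0.321 0.05 ]
top lid_edge 0.89 [203. 284.] 970 [0.356 0.319 0.05 ]
top lid_edge 0.87 [343. 156.] 899 [ 0.777 -0.155  0.05 ]
top lid_edge 0.77 [418. 185.] 833 [ 0.674 -0.402  0.05 ]
top drill 0.7 [227. 174.] 1144 [0.725 0.236 0.05 ]
top drill_tip 0.68 [224. 172.] 981 [0.73  0.246 0.05 ]
top valve_rack 0.83 [159. 220.] 1461 [0.572 0.465 0.05 ]
top meter 0.71 [442. 238.] 1128 [ 0.492 -0.476  0.05 ]
top meter 0.32 [357. 232.] 1391 [ 0.519 -0.193  0.05 ]
top coil 0.82 [424. 302.] 275 [ 0.282 -0.409  0.05 ]
top crystal 0.54 [294. 160.] 199 [0.767 0.013 0.05 ]
top crystal 0.36 [350. 207.] 433 [ 0.602 -0.173  0.05 ]
```

View pics/scene.png

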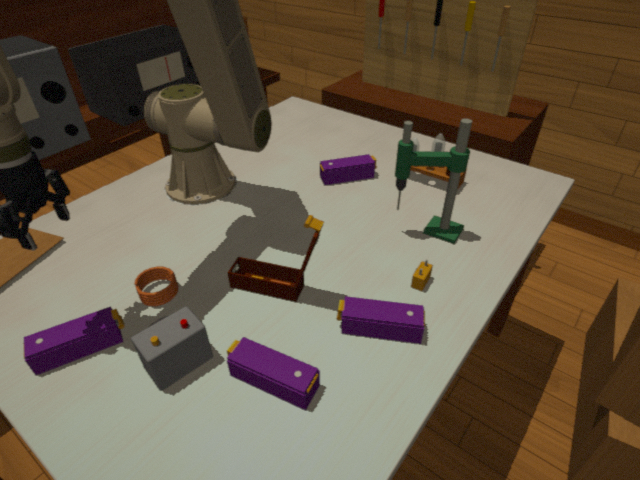

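View pics/top.png

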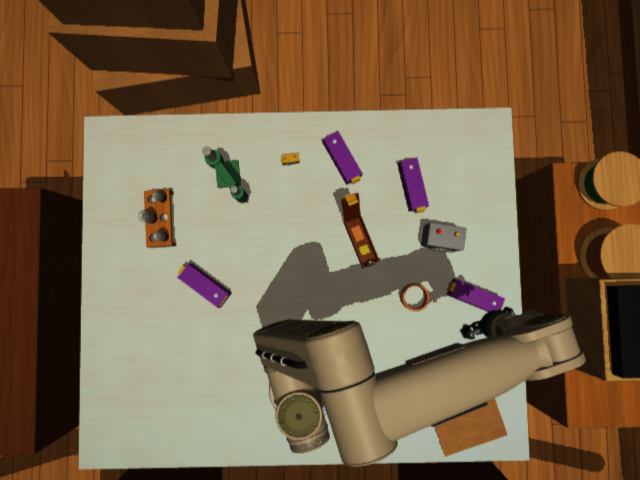

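The scene view shows the open brown case at about (267,278), with its brown lid at (312,245) and brass lip at (313,224). The drill is at (420,175), with its tip near (399,207). In the top view the case is at (362,235), the lip at (351,200), and the drill head at (238,190).

Candidates for the case in the scene view:
- brown open box (267,278)
- purple (73,342)
- purple (272,372)
- purple (381,320)
- purple (348,169)

The brown open box is the one that fits the description. I'll check it in a close crop.

```bash
python3 - <<'E'
import cv2,numpy as np
s=cv2.imread('pics/scene.png');t=cv2.imread('pics/top.png')
f=lambda im,x,y,w,h:cv2.resize(im[y:y+h,x:x+w],(400,300),interpolation=cv2.INTER_CUBIC)
m=np.vstack([np.hstack([f(s,220,210,120,90),f(t,320,185,100,75)]),np.hstack([f(s,380,115,100,75),f(t,190,140,80,60)])])
cv2.imwrite('pics/crop1.png',m)
E
```

```text
(no output)
```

View pics/crop1.png

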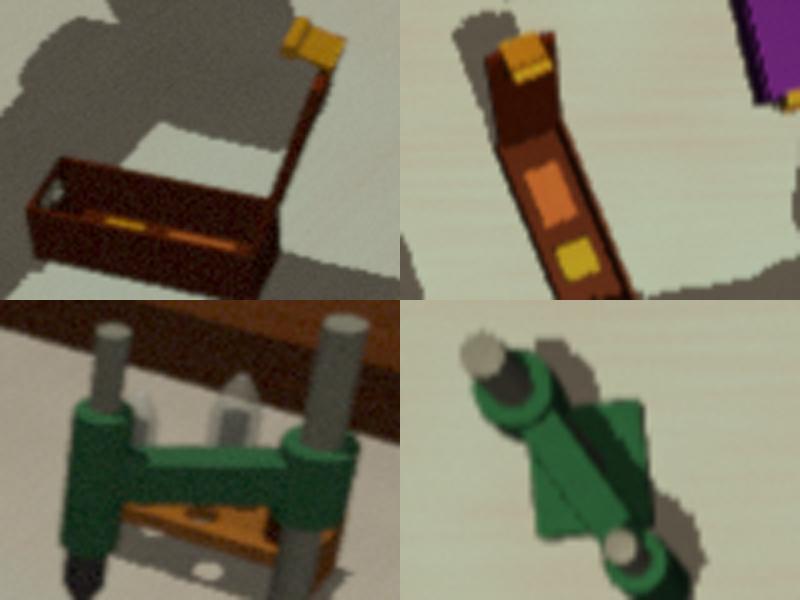

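The crop confirms a brown open case with its brass lip, and no purple. Next I'll fit the pose of the case, lid and drill in both views.

```bash
cat > fit.py <<'E'
from h import *
from scipy.optimize import minimize
def box(x0,x1,y0,y1,z0,z1): return np.array([[x,y,z] for x in(x0,x1) for y in(y0,y1) for z in(z0,z1)])
def parts(p):
    x,y,a,th=p; c,s=np.cos(a),np.sin(a); Rz=np.array([[c,-s,0],[s,c,0],[0,0,1]])
    ct,st=np.cos(th),np.sin(th)
    R=np.array([[ct,0,st],[0,1,0],[-st,0,ct]])   # lid -x -> (-ct, st)
    L=lambda b:(b@R.T+[.08,0,.05])
    return [v@Rz.T+[x,y,0] for v in(box(-.085,.085,-.03,.03,0,.05),L(box(-.165,0,-.028,.028,0,.008)),L(box(-.178,-.166,-.014,.014,-.027,.008)))]
def mask(im,w):
    h=im.astype(int);r,g,b=h[...,0],h[...,1],h[...,2]
    m=((r>1.4*g)&(r>1.4*b)&(r>20))|((r>1.5*b)&(g>1.3*b)&(r>100))
    o=np.zeros(m.shape,np.uint8);x,y,X,Y=w;o[y:Y,x:X]=m[y:Y,x:X];return cv2.morphologyEx(o,cv2.MORPH_CLOSE,np.ones((9,9)))
def cost(p,ms,S=4):
    e=0
    for cam,m in ms.items():
        o=np.zeros((480*S,640*S),np.uint8)
        for v in parts(p):
            q=np.array([proj(cam,X) for X in v])
            cv2.fillConvexPoly(o,cv2.convexHull(np.round((q+.5)*S*16-8).astype(np.int32)),1,shift=4)
        o=cv2.resize(o.astype(np.float32),(640,480),interpolation=cv2.INTER_AREA)
        e+=np.abs(o-m).sum()/m.sum()
    return e
def fit(p0,ms,free=(0,1,2,3)):
    p0=np.array(p0,float);f=list(free)
    def g(q):
        p=p0.copy();p[f]+=q;return cost(p,ms)
    st=np.array([.01,.01,.05,.1])[f]
    for _ in range(2):
        r=minimize(g,np.zeros(len(f)),method='Nelder-Mead',options=dict(initial_simplex=np.vstack([np.zeros(len(f)),np.diag(st)]),xatol=2e-4,fatol=1e-5))
        p0[f]+=r.x
    return p0,r.fun
E
python3 - <<'E'
from fit import *
np.set_printoptions(precision=4,suppress=True)
I=lambda n:cv2.imread(f'pics/{n}.png')[:,:,::-1]
ms={'scene':mask(I('scene'),(222,212,335,303)),'top':mask(I('top'),(335,190,385,270))}
p,e=fit([.52,-.19,.28,1.8],ms);print(p,e,[m.sum() for m in ms.values()])
for c in ms: print(c,fit(p,{c:ms[c]}))
a,b=parts(p)[1:];print('lid edge end',a.round(3).tolist())
print('rod tri',tri('top',(234.4,189),'scene',(408,122.5)))
print('rod atz',atz('top',(234.4,189),.32),'col',atz('top',(207,151),.326),'tip',atz('scene',(399,207),.067))
s=I('scene');cv2.imwrite('pics/tip.png',cv2.resize(s[165:225,370:450],(800,600),interpolation=cv2.INTER_CUBIC)[:,:,::-1])
E
```

```text
Traceback (most recent call last):
  File "fit.py", line 30, in fit
    r=minimize(g,np.zeros(len(f)),method='Nelder-Mead',options=dict(initial_simplex=np.vstack([np.zeros(len(f)),np.diag(st)]),xatol=2e-4,fatol=1e-5))
  File "fit.py", line 27, in g
    p=p0.copy();p[f]+=q;return cost(p,ms)
                               ~~~~^^^^^^
  File "fit.py", line 19, in cost
    q=np.array([proj(cam,X) for X in v])
                ~~~~^^^^^^^
  File "h.py", line 17, in proj
    c=viewer.camera_info(cam);p=np.array(c['R'])@np.asarray(X)+c['t'];p=np.array(c['intrinsics'])@p;return p[:2]/p[2]
ValueError: time passes only in moves, steps and waits
```

```bash
sed -i 's/viewer.camera_info(cam)/CI(cam)/' h.py; cat >> h.py <<'E'
import functools
CI=functools.cache(lambda c: viewer.camera_info(c))
E
cat > r.py <<'E'
from fit import *
np.set_printoptions(precision=4,suppress=True)
I=lambda n:cv2.imread(f'pics/{n}.png')[:,:,::-1]
ms={'scene':mask(I('scene'),(222,212,335,303)),'top':mask(I('top'),(335,190,385,270))}
p,e=fit([.52,-.19,.28,1.8],ms);print(p,e,[m.sum() for m in ms.values()])
for c in ms: print(c,fit(p,{c:ms[c]}))
a,b=parts(p)[1:];print('lid edge end',a.round(3).tolist())
print('rod tri',tri('top',(234.4,189),'scene',(408,122.5)))
print('rod atz',atz('top',(234.4,189),.32),'col',atz('top',(207,151),.326),'tip',atz('scene',(399,207),.067))
s=I('scene');cv2.imwrite('pics/tip.png',cv2.resize(s[165:225,370:450],(800,600),interpolation=cv2.INTER_CUBIC)[:,:,::-1])
E
python3 r.py
```

```text
[ 0.4892 -0.2076  0.3636  1.8782] 0.22751459282460135 [np.uint64(2592), np.uint64(1317)]
scene (array([ 0.4865, -0.2039,  0.3777,  1.8836]), np.float64(0.10443190586419752))
top (array([ 0.4917, -0.2092,  0.3748,  1.8709]), np.float64(0.08119779802581625))
lid edge end [[0.621, -0.188, 0.207], [0.628, -0.185, 0.205], [0.601, -0.135, 0.207], [0.608, -0.133, 0.205], [0.574, -0.205, 0.05], [0.581, -0.203, 0.048], [0.554, -0.153, 0.05], [0.561, -0.15, 0.048]]
rod tri (array([0.6254, 0.1664, 0.3217]), np.float64(0.0028907813049707434))
rod atz [0.6244 0.1659 0.32  ] col [0.7319 0.2404 0.326 ] tip [0.6199 0.1897 0.067 ]
```

View pics/tip.png

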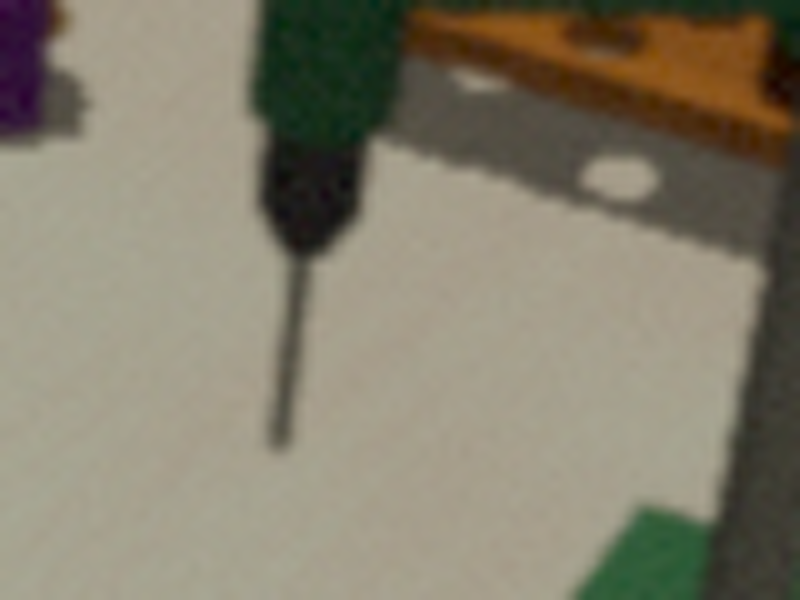

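The bit tip is at scene pixel (397.8,209.8) and the drill rod axis is at about (0.625,0.167). The tool's yaw already nearly matches the case's, so I'll go behind the open lid with the jaws shut.

drive_tool:
  series:
    - [[0,0,-0.25,0,0,0],[0,0,-0.25,0,0,0],[0.284,-0.089,0,0,0,0],[0.284,-0.089,0,0,0,0],[0.284,-0.089,0,0,0,0],[0.284,-0.089,0,0,0,0],[0.284,-0.089,0,0,0,0],[0.284,-0.089,0,0,0,0],[0.284,-0.089,0,0,0,0],[0.284,-0.089,0,0,0,0],[0.284,-0.089,0,0,0,0],[0.284,-0.089,0,0,0,0],[0.284,-0.089,0,0,0,0],[0.284,-0.089,0,0,0,0],[0.284,-0.089,0,0,0,0],[0.284,-0.089,0,0,0,0],[0.284,-0.089,0,0,0,0],[0.284,-0.089,0,0,0,0],[0,0,0,0,0,0.019],[0,0,0,0,0,0]]
  jaw: -1
  grip_force: 25

```text
clock: 3.6
tcp_pos: [0.6646, -0.1384, 0.3018]
orientation: [-0.0, 0.983, 0.186, -0.0]
wrist_force: [0.0, -0.2, 0.5]
finger_gap: 0.0
grip_force: 0.0
```

drive_tool:
  series:
    - [[0,0,0.2,0,0,0],[0,0,0.2,0,0,0],[0,0,0.2,0,0,0],[0,0,0.2,0,0,0],[0,0,0.05,0,0,0],[0,0,0,0,0,0]]

```text
clock: 4.35
tcp_pos: [0.6641, -0.1392, 0.2006]
orientation: [0.0, 0.983, 0.185, -0.0]
wrist_force: [0.4, -0.2, -0.4]
finger_gap: -0.0001
grip_force: 0.0
```

```bash
python3 - <<'E'
from h import *
np.set_printoptions(precision=4,suppress=True)
s=env.get_state();print(s['tcp_pos'],s['wrist_force'])
w=snap('wrist');a=snap('scene')
cv2.imwrite('pics/c2.png',np.hstack([cv2.resize(w,(400,300)),cv2.resize(a[150:300,200:400],(400,300))])[:,:,::-1])
print(CI('wrist')['intrinsics'],CI('wrist')['T_tool_cam'])
print('tip',atz('scene',(397.8,209.8),.067))
E
```

```text
[ 0.6641 -0.1392  0.2006] [ 0.3808 -0.2107 -0.4131]
[[371.6483   0.     318.3774]
 [  0.     371.6483 243.5992]
 [  0.       0.       1.    ]] [[-0.     -0.9538 -0.3006  0.0778]
 [ 1.      0.0002 -0.0009 -0.0008]
 [ 0.0009 -0.3006  0.9538 -0.1311]
 [ 0.      0.      0.      1.    ]]
tip [0.6239 0.1763 0.067 ]
```

View pics/c2.png

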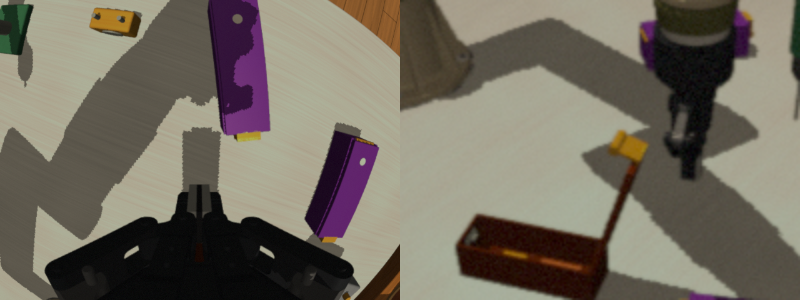

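The picture shows the finger clear behind the lip at crop pixel (690,170), lip at (628,147). The wrist view shows only bystanders and look-alikes. Now I'll push the lid over.

drive_tool:
  series:
    - [[-0.124,0,0,0,0,0],[-0.124,0,0,0,0,0],[-0.124,0,0,0,0,0],[-0.124,0,0,0,0,0],[-0.124,0,0,0,0,0],[-0.124,0,0,0,0,0]]

```text
clock: 5.2
tcp_pos: [0.5805, -0.1717, 0.2007]
orientation: [0.0, 0.983, 0.185, 0.0]
wrist_force: [0.5, 0.3, 0.7]
finger_gap: 0.0001
grip_force: 0.5
```

drive_tool:
  series:
    - [[-0.156,0,0,0,0,0],[-0.156,0,0,0,0,0],[-0.154,0,0.04,0,0,0],[-0.154,0,0.04,0,0,0],[-0.142,0,0.08,0,0,0],[-0.142,0,0.08,0,0,0],[-0.118,0,0.117,0,0,0],[-0.118,0,0.117,0,0,0],[0,0,0,0,0,0]]

```text
clock: 6.32
tcp_pos: [0.4517, -0.2207, 0.1424]
orientation: [-0.001, 0.983, 0.184, -0.001]
wrist_force: [1.0, 0.0, -0.8]
finger_gap: 0.0001
grip_force: 0.0
```

```bash
python3 - <<'E'
from h import *
a=snap('scene');b=snap('top')
cv2.imwrite('pics/c3.png',np.hstack([cv2.resize(a[190:310,200:360],(400,300)),cv2.resize(b[180:285,320:460],(400,300))])[:,:,::-1])
E
```

```text
(no output)
```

View pics/c3.png

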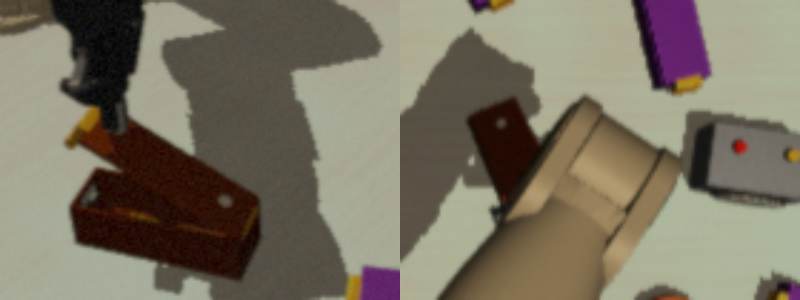

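The lid has come over to about 30°, with the finger at its free edge at crop pixel (115,125). The spot is visible at (225,201). I'll continue down towards the catch.

drive_tool:
  series:
    - [[-0.05,0,0.095,0,0,0],[-0.05,0,0.095,0,0,0],[-0.035,0,0.106,0,0,0],[-0.035,0,0.106,0,0,0],[0,0,0.03,0,0,0],[0,0,0.03,0,0,0],[0,0,0,0,0,0]]

```text
clock: 7.3
tcp_pos: [0.4349, -0.2285, 0.0879]
orientation: [0.0, 0.983, 0.185, 0.0]
wrist_force: [0.2, -0.1, 0.3]
finger_gap: 0.0002
grip_force: 0.0
```

drive_tool:
  series:
    - [[0,0,0.015,0,0,0],[0,0,0.015,0,0,0],[0,0,0.015,0,0,0],[0,0,0,0,0,0]]

```text
clock: 7.8
tcp_pos: [0.4347, -0.2284, 0.0824]
orientation: [-0.0, 0.983, 0.185, -0.0]
wrist_force: [-0.0, -0.9, 0.5]
finger_gap: 0.0001
grip_force: 0.0
```

drive_tool:
  series:
    - [[0,0,0.01,0,0,0],[0,0,0.01,0,0,0],[0,0,0,0,0,0]]

```text
clock: 8.18
tcp_pos: [0.4347, -0.2286, 0.081]
orientation: [0.0, 0.983, 0.185, 0.0]
wrist_force: [-3.3, 1.0, 7.1]
finger_gap: -0.0003
grip_force: 3.7
```

drive_tool:
  series:
    - [[0,0,0.01,0,0,0],[0,0,0.01,0,0,0],[0,0,0,0,0,0]]

```text
clock: 8.55
tcp_pos: [0.4348, -0.2287, 0.0806]
orientation: [0.001, 0.983, 0.185, 0.0]
wrist_force: [-6.2, 3.7, 24.7]
finger_gap: 0.0
grip_force: 11.8
```

```bash
python3 - <<'E'
from fit import *
np.set_printoptions(precision=4,suppress=True)
a=snap('scene');b=snap('top');w=snap('wrist')
s=env.get_state();print(s['tcp_pos'],s['wrist_force'],s['ft_torque'])
cv2.imwrite('pics/c4.png',np.hstack([cv2.resize(a[215:305,215:335],(400,300),interpolation=cv2.INTER_CUBIC),cv2.resize(w,(400,300))])[:,:,::-1])
E
```

```text
[ 0.4348 -0.2287  0.0805] [-7.3231  4.4508 23.4446] [0.8768 1.6364 0.0054]
```

View pics/c4.png

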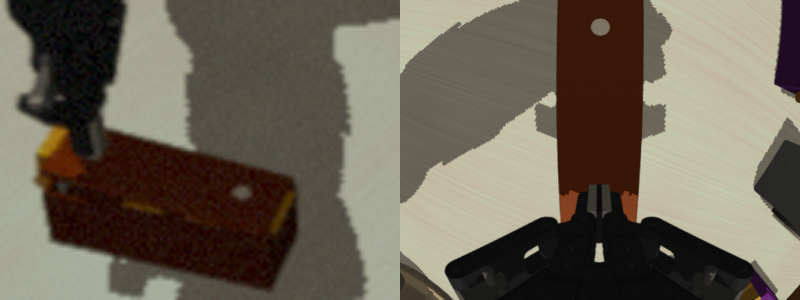

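Fingers are centred on the lid at its free edge. The push is solid at 23 N, and the shut pads reach further forward than when open, so the lid may already be shut. I'll back off and measure.

drive_tool:
  series:
    - [[0,0,-0.1,0,0,0],[0,0,-0.3,0,0,0],[0,0,-0.4,0,0,0],[-0.4,0,-0.4,0,0,0],[-0.4,0,-0.3,0,0,0],[-0.3,0,0,0,0,0],[0,0,0,0,0,0]]

```text
clock: 9.57
tcp_pos: [0.3139, -0.2759, 0.2548]
orientation: [0.001, 0.983, 0.183, 0.0]
wrist_force: [0.8, 0.1, 0.3]
finger_gap: -0.0003
grip_force: 0.0
```

```bash
cat > r2.py <<'E'
from fit import *
np.set_printoptions(precision=4,suppress=True)
a=snap('scene','s5.png');b=snap('top','t5.png');s=env.get_state();w=snap('wrist','w5.png')
print(s['tcp_pos'],s['orientation'])
ms={'scene':mask(a,(215,210,335,310))}
for th in(0.,.05,.095):
    print(th,fit([.489,-.207,.37,th],ms,(0,1,2)))
print(fit([.489,-.207,.37,.05],ms))
cv2.imwrite('pics/c5.png',np.hstack([cv2.resize(a[225:300,220:320],(400,300),interpolation=cv2.INTER_CUBIC),cv2.resize(w,(400,300))])[:,:,::-1])
E
python3 r2.py
```

```text
[ 0.3153 -0.2752  0.254 ] [0.0001 0.9828 0.1844 0.0003]
0.0 (array([ 0.4845, -0.202 ,  0.3064,  0.    ]), np.float64(0.052433044134288946))
0.05 (array([ 0.4872, -0.2036,  0.3516,  0.05  ]), np.float64(0.043238400603545835))
0.095 (array([ 0.4879, -0.2045,  0.3561,  0.095 ]), np.float64(0.06950207468879668))
(array([ 0.4868, -0.2036,  0.341 ,  0.0385]), np.float64(0.041658807996982274))
```

View pics/c5.png

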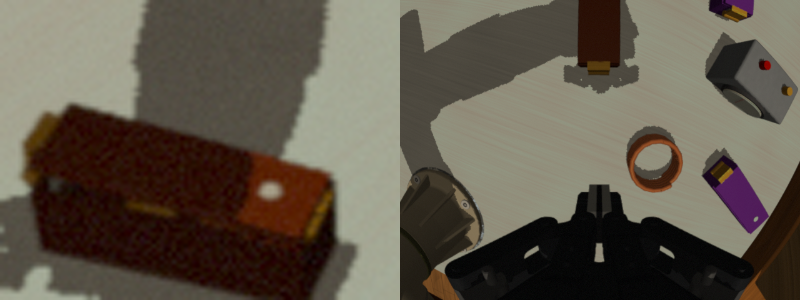

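```bash
cat >> fit.py <<'E'
from scipy.spatial.transform import Rotation as Ro
_proj=proj; WP={}
def setw(s): WP['p']=np.array(s['tcp_pos']);q=s['orientation'];WP['R']=Ro.from_quat([q[1],q[2],q[3],q[0]]).as_matrix()
def wproj(X):
    T=np.array(CI('wrist')['T_tool_cam']);K=np.array(CI('wrist')['intrinsics'])
    c=T[:3,:3].T@(WP['R'].T@(np.asarray(X)-WP['p'])-T[:3,3]);h=np.hypot(c[0],c[1]);r=np.arctan2(h,c[2])
    return np.array([K[0,2]+K[0,0]*r*c[0]/h,K[1,2]+K[1,1]*r*c[1]/h])
def wray(px):
    T=np.array(CI('wrist')['T_tool_cam']);K=np.array(CI('wrist')['intrinsics'])
    d=np.array([(px[0]-K[0,2])/K[0,0],(px[1]-K[1,2])/K[1,1]]);a=np.hypot(*d)
    v=np.array([*(d/a*np.sin(a)),np.cos(a)]);return WP['p']+WP['R']@T[:3,3],WP['R']@T[:3,:3]@v
def proj(cam,X): return wproj(X) if cam=='wrist' else _proj(cam,X)
E
python3 - <<'E'
import fit
from fit import *
np.set_printoptions(precision=4,suppress=True)
_p=fit.parts
fit.parts=lambda p:(lambda v:[np.vstack(v[:2]),v[2]])(_p(p))
setw(dict(tcp_pos=[0.3153,-0.2752,0.254],orientation=[0.0001,0.9828,0.1844,0.0003]))
I=lambda n:cv2.imread(f'pics/{n}.png')[:,:,::-1]
a,w=I('s5'),I('w5')
print(proj('wrist',[.4,-.24,.05]))
S={'scene':mask(a,(215,210,335,310))}
W={'wrist':mask(w,(270,0,370,125))}
print(S['scene'].sum(),W['wrist'].sum())
for th in(0.,.03,.06,.095): print(th,fit.fit([.489,-.207,.36,th],S,(0,1,2)))
# lip corners in wrist image: brass mask bbox
h=w.astype(int);m=((h[...,0]>110)&(h[...,2]<60)&(h[...,1]>70));m[:, :270]=0;m[:,370:]=0;m[130:]=0
ys,xs=np.nonzero(m);print(xs.min(),xs.max(),ys.min(),ys.max())
for th in(0.,.095):
  for pt in([-.178,0,.008],[-.178,0,-.027]):
    X=_p([.4875,-.204,.355,th]);q=[proj('wrist',x) for x in X[2]];
  print(th,np.round(q,1).tolist())
E
```

```text
Traceback (most recent call last):
AttributeError: 'function' object has no attribute 'parts'
```

```bash
cat > r3.py <<'E'
import fit as F
from fit import *
np.set_printoptions(precision=4,suppress=True)
_p=F.parts
F.parts=lambda p:(lambda v:[np.vstack(v[:2]),v[2]])(_p(p))
setw(dict(tcp_pos=[0.3153,-0.2752,0.254],orientation=[0.0001,0.9828,0.1844,0.0003]))
I=lambda n:cv2.imread(f'pics/{n}.png')[:,:,::-1]
a,w=I('s5'),I('w5')
S={'scene':mask(a,(215,210,335,310))}
for th in(0.,.03,.06,.095): print(th,F.fit([.489,-.207,.36,th],S,(0,1,2)))
h=w.astype(int);m=((h[...,0]>110)&(h[...,2]<60)&(h[...,1]>70));m[:, :270]=0;m[:,370:]=0;m[130:]=0
ys,xs=np.nonzero(m);print('brass',xs.min(),xs.max(),ys.min(),ys.max())
for th in(0.,.095): print(th,np.round([proj('wrist',x) for x in _p([.4875,-.204,.355,th])[2]],1).tolist())
E
sed -i '/^import fit as F/!b' r3.py; sed -i 's/^import fit as F/import importlib; F=importlib.import_module("fit")/' r3.py; python3 r3.py
```

```text
0.0 (array([ 0.4847, -0.2021,  0.3099,  0.    ]), np.float64(0.05212655601659751))
0.03 (array([ 0.4862, -0.2031,  0.3303,  0.03  ]), np.float64(0.04236608826857789))
0.06 (array([ 0.4873, -0.2041,  0.3567,  0.06  ]), np.float64(0.04755281026027914))
0.095 (array([ 0.4883, -0.2046,  0.35  ,  0.095 ]), np.float64(0.06976141078838174))Traceback (most recent call last):
  File "r3.py", line 12, in <module>
    ys,xs=np.nonzero(m);print('brass',xs.min(),xs.max(),ys.min(),ys.max())
                                      ~~~~~~^^
    return umr_minimum(a, axis, None, out, keepdims, initial, where)
ValueError: zero-size array to reduction operation minimum which has no identity
```

drive_tool:
  series:
    - [[0.376,-0.006,0,0,0,0],[0.376,-0.006,0,0,0,0],[0.376,-0.006,0,0,0,0],[0.376,-0.006,0,0,0,0],[0.376,-0.006,0,0,0,0],[0,0,0.26,0,0,0],[0,0,0.26,0,0,0],[0,0,0.26,0,0,0],[0,0,0.26,0,0,0],[0,0,0.26,0,0,0],[0,0,0,0,0,0],[0,0,0.05,0,0,0],[0,0,0.04,0,0,0],[0,0,0,0,0,0]]

```text
clock: 11.48
tcp_pos: [0.5245, -0.1898, 0.0876]
orientation: [0.0, 0.983, 0.185, 0.0]
wrist_force: [0.2, -0.5, -0.6]
finger_gap: 0.0003
grip_force: 0.0
```

drive_tool:
  series:
    - [[0,0,0.02,0,0,0],[0,0,0.02,0,0,0],[0,0,0,0,0,0]]

```text
clock: 11.85
tcp_pos: [0.524, -0.1897, 0.0822]
orientation: [-0.0, 0.983, 0.185, -0.0]
wrist_force: [-0.4, 0.1, 0.5]
finger_gap: -0.0003
grip_force: 0.0
```

drive_tool:
  series:
    - [[0,0,0.01,0,0,0],[0,0,0.01,0,0,0],[0,0,0,0,0,0]]

```text
clock: 12.22
tcp_pos: [0.5241, -0.1897, 0.0798]
orientation: [-0.0, 0.983, 0.185, -0.0]
wrist_force: [-0.4, 0.3, -0.1]
finger_gap: 0.0001
grip_force: 0.0
```

drive_tool:
  series:
    - [[0,0,0.01,0,0,0],[0,0,0.01,0,0,0],[0,0,0,0,0,0]]

```text
clock: 12.6
tcp_pos: [0.5241, -0.1897, 0.0774]
orientation: [-0.0, 0.983, 0.185, -0.0]
wrist_force: [-0.9, -0.3, -0.4]
finger_gap: -0.0
grip_force: 0.0
```

drive_tool:
  series:
    - [[0,0,0.01,0,0,0],[0,0,0.008,0,0,0],[0,0,0,0,0,0]]

```text
clock: 12.98
tcp_pos: [0.5241, -0.1897, 0.0753]
orientation: [-0.0, 0.983, 0.185, -0.0]
wrist_force: [0.3, 0.6, -0.0]
finger_gap: 0.0001
grip_force: 0.0
```

drive_tool:
  series:
    - [[0,0,0.01,0,0,0],[0,0,0.01,0,0,0],[0,0,0,0,0,0]]

```text
clock: 13.35
tcp_pos: [0.5242, -0.1897, 0.0731]
orientation: [0.0, 0.983, 0.185, 0.0]
wrist_force: [-0.3, -0.8, 1.1]
finger_gap: 0.0002
grip_force: 0.6
```

drive_tool:
  series:
    - [[0,0,0.005,0,0,0],[0,0,0.005,0,0,0],[0,0,0,0,0,0]]

```text
clock: 13.72
tcp_pos: [0.5243, -0.1898, 0.0729]
orientation: [0.0, 0.983, 0.185, 0.0]
wrist_force: [-2.6, -0.2, 9.3]
finger_gap: 0.0002
grip_force: 4.3
```

Slope between the two touches is (81.3−73.1)/98 ≈ 0.084 rad, so the lid still rests on the catch. I'll press again closer to the free edge.

drive_tool:
  series:
    - [[0,0,-0.17,0,0,0],[-0.238,0,0,0,0,0],[-0.238,0,0,0,0,0],[-0.238,0,0,0,0,0],[-0.236,0,0,0,0,0],[0,0,0.05,0,0,0],[0,0,0.02,0,0,0],[0,0,0,0,0,0]]

```text
clock: 14.72
tcp_pos: [0.4186, -0.2309, 0.0835]
orientation: [-0.0, 0.983, 0.185, -0.0]
wrist_force: [0.7, 1.0, -0.5]
finger_gap: -0.0
grip_force: 0.0
```

drive_tool:
  series:
    - [[0,0,0.013,0,0,0],[0,0,0.012,0,0,0],[0,0,0,0,0,0],[0,0,0,0,0,0]]

```text
clock: 15.22
tcp_pos: [0.419, -0.2314, 0.0817]
orientation: [0.001, 0.983, 0.185, 0.001]
wrist_force: [-1.4, 0.5, 7.4]
finger_gap: -0.0002
grip_force: 3.6
```

drive_tool:
  series:
    - [[-0.002,-0.002,0.008,0,0,0],[0,0,0,0,0,0],[0,0,0,0,0,0]]

```text
clock: 15.6
tcp_pos: [0.4189, -0.2314, 0.0809]
orientation: [0.001, 0.983, 0.185, 0.001]
wrist_force: [0.5, 1.2, 7.0]
finger_gap: -0.0001
grip_force: 3.5
```

drive_tool:
  series:
    - [[-0.002,-0.002,0.008,0,0,0],[0,0,0,0,0,0],[0,0,0,0,0,0]]

```text
clock: 15.98
tcp_pos: [0.4187, -0.2314, 0.0799]
orientation: [0.001, 0.983, 0.185, 0.001]
wrist_force: [0.3, 0.9, 6.0]
finger_gap: -0.0001
grip_force: 2.8
```

drive_tool:
  series:
    - [[-0.002,-0.002,0.008,0,0,0],[0,0,0,0,0,0],[0,0,0,0,0,0]]

```text
clock: 16.35
tcp_pos: [0.4169, -0.2305, 0.0776]
orientation: [-0.0, 0.983, 0.185, -0.0]
wrist_force: [0.7, 0.5, -0.1]
finger_gap: 0.0002
grip_force: 0.0
```

It went past the catch: 7 N, moving, then 0. I'll follow it down to the stop at a TCP height of about 0.069.

drive_tool:
  series:
    - [[0,0,0.012,0,0,0],[0,0,0.012,0,0,0],[0,0,0.012,0,0,0],[0,0,0.012,0,0,0],[0,0,0,0,0,0]]

```text
clock: 16.98
tcp_pos: [0.4169, -0.2307, 0.0719]
orientation: [-0.0, 0.983, 0.185, -0.0]
wrist_force: [-0.1, 0.3, 0.0]
finger_gap: -0.0004
grip_force: 0.0
```

drive_tool:
  series:
    - [[0,0,0.01,0,0,0],[0,0,0.01,0,0,0],[0,0,0,0,0,0]]

```text
clock: 17.35
tcp_pos: [0.417, -0.2307, 0.0697]
orientation: [-0.0, 0.983, 0.185, -0.0]
wrist_force: [0.1, 0.4, 0.2]
finger_gap: -0.0003
grip_force: 0.0
```

drive_tool:
  series:
    - [[0,0,0.01,0,0,0],[0,0,0,0,0,0]]

```text
clock: 17.6
tcp_pos: [0.4171, -0.2309, 0.0689]
orientation: [0.0, 0.983, 0.185, 0.0]
wrist_force: [-1.2, 0.5, 2.9]
finger_gap: -0.0004
grip_force: 1.8
```

drive_tool:
  series:
    - [[0,0,0.009,0,0,0],[0,0,0,0,0,0],[0,0,0,0,0,0]]

```text
clock: 17.98
tcp_pos: [0.4172, -0.2309, 0.0686]
orientation: [0.0, 0.983, 0.185, 0.0]
wrist_force: [-3.2, 2.2, 12.2]
finger_gap: 0.0001
grip_force: 5.8
```

drive_tool:
  series:
    - [[0,0,-0.1,0,0,0],[0,0,-0.4,0,0,0],[-0.2,0,-0.5,0,0,0],[-0.2,0,-0.4,0,0,0],[0,0,0,0,0,0],[0,0,0,0,0,0]]
  jaw: 1

```text
clock: 18.73
tcp_pos: [0.3731, -0.2479, 0.2333]
orientation: [0.0, 0.983, 0.185, 0.0]
wrist_force: [-0.4, 0.7, 0.5]
finger_gap: 0.0856
grip_force: 0.0
```

```bash
cat > r4.py <<'E'
import importlib; F=importlib.import_module("fit")
from fit import *
np.set_printoptions(precision=4,suppress=True)
_p=F.parts
F.parts=lambda p:(lambda v:[np.vstack(v[:2]),v[2]])(_p(p))
a=snap('scene','s6.png');s=env.get_state();w=snap('wrist','w6.png');setw(s)
print(s['tcp_pos'],s['orientation'])
S={'scene':mask(a,(215,210,335,310))}
for th in(0.,.03,.06): print(th,F.fit([.489,-.207,.36,th],S,(0,1,2)))
for n,i in(('scene',a),('wrist',w)):
    for r in models.silhouettes('case',n)[:2]: print(n,'case',r['score'],r['location'])
print('pred spot px wrist',proj('wrist',[.487+.055*.935,-.204+.055*.35,.058]),'scene',proj('scene',[.487+.055*.935,-.204+.055*.35,.058]))
cv2.imwrite('pics/c6.png',np.hstack([cv2.resize(a[225:300,220:320],(400,300),interpolation=cv2.INTER_CUBIC),cv2.resize(w,(400,300))])[:,:,::-1])
E
python3 r4.py
```

```text
[ 0.3728 -0.2474  0.2325] [-0.0006  0.9827  0.185  -0.0004]
0.0 (array([ 0.488 , -0.2044,  0.3383,  0.    ]), np.float64(0.06667515274949083))
0.03 (array([ 0.489 , -0.2045,  0.3339,  0.03  ]), np.float64(0.0940427698574338))
0.06 (array([ 0.4885, -0.2048,  0.3426,  0.06  ]), np.float64(0.12176680244399185))
scene case 0.91 [381.7, 316.9]
scene case 0.83 [270.8, 371.4]
wrist case 0.84 [325.3, 88.4]
wrist case 0.76 [554.7, 40.5]
pred spot px wrist [322.1813  13.2552] scene [286.4849 272.5153]
```

View pics/c6.png

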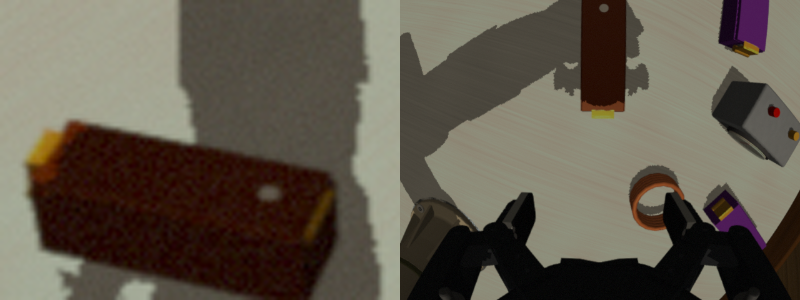

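The lid is fully shut: no gap, the zero-angle fit is best, and the stop held 12 N. The spot is at wrist pixel (326,13), and the lid is centred and parallel to the tool. Next I'll straddle the case 60 mm back from its middle and grip it.

drive_tool:
  series:
    - [[0.259,0.01,0,0,0,0],[0.259,0.01,0,0,0,0],[0,0,0.35,0,0,0],[0,0,0.35,0,0,0],[0,0,0.35,0,0,0],[0,0,0.25,0,0,0],[0,0,0.25,0,0,0],[0,0,0.12,0,0,0],[0,0,0.1,0,0,0],[0,0,0,0,0,0],[0,0,0,0,0,0]]

```text
clock: 20.3
tcp_pos: [0.4325, -0.228, 0.0219]
orientation: [0.001, 0.983, 0.185, 0.0]
wrist_force: [1.1, -0.4, -0.5]
finger_gap: 0.085
grip_force: 0.0
```

drive_tool:
  series:
    - [[0,0,0,0,0,0],[0,0,0,0,0,0],[0,0,0,0,0,0],[0,0,0,0,0,0],[0,0,0,0,0,0],[0,0,0,0,0,0]]
  jaw: -1
  grip_force: 35

```text
clock: 21.05
tcp_pos: [0.4326, -0.2284, 0.0222]
orientation: [0.001, 0.983, 0.185, 0.001]
wrist_force: [-2.2, -1.0, 5.7]
finger_gap: 0.0597
grip_force: 38.4
```

```bash
cat > r5.py <<'E'
import importlib; F=importlib.import_module("fit")
from fit import *
np.set_printoptions(precision=4,suppress=True)
s=env.get_state();w=snap('wrist','w7.png');setw(s);print(s['tcp_pos'],s['orientation'],s['wrist_force'],s['finger_gap'])
# spot in wrist: bright grey blob within brown
h=cv2.cvtColor(w,cv2.COLOR_RGB2GRAY)
exp=proj('wrist',s['tcp_pos']*[1,1,0]+WP['R'][:,0]*.115+[0,0,.058]);print('expected',exp)
cv2.imwrite('pics/c7.png',cv2.resize(w,(800,600))[:,:,::-1])
E
python3 r5.py
```

```text
[ 0.4326 -0.2284  0.0222] [0.001  0.9828 0.1848 0.0007] [-2.2123 -0.98    5.7486] 0.059706109153992194
expected [321.9997  -8.3528]
```

View pics/c7.png

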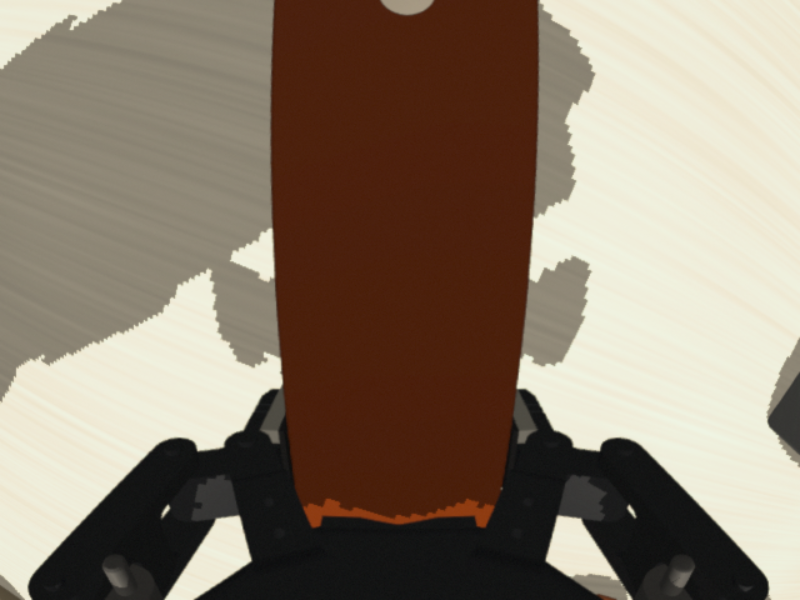

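The case is gripped (59.7 mm gap, 38 N), with the spot partly visible at (407,−8). Next I'll refine the tip position and the drag vector.

```bash
python3 - <<'E'
from fit import *
np.set_printoptions(precision=4,suppress=True)
a=cv2.imread('pics/scene.png');g=cv2.cvtColor(a,cv2.COLOR_BGR2GRAY)
print(g[190:214,392:404])
b=cv2.imread('pics/top.png')
for z in(.067,.135,.32): print(z,proj('scene',[.625,.167,z]),proj('scene',[.624,.176,z]))
for r in models.silhouettes('drill_tip','scene')[:0]: pass
u=np.array([np.cos(.371),np.sin(.371)]);t=np.array([.4326,-.2284])
setw(dict(tcp_pos=[.4326,-.2284,.0222],orientation=[.001,.9828,.1848,.0007]))
for d in(.105,.107,.109,.111): print(d,proj('wrist',[*(t+d*u),.058]))
s=cv2.imread('pics/s6.png');h=s[265:282,278:296].astype(int);m=(h.min(2)>80);ys,xs=np.nonzero(m);print('spot px',xs.mean()+278,ys.mean()+265,len(xs))
p=(xs.mean()+278,ys.mean()+265);sp=atz('scene',p,.058);print('spot',sp,'u,v from tcp',(sp[:2]-t)@u,(sp[:2]-t)@[-u[1],u[0]])
E
```

```text
[[162 161 162 160 159 147 110  62  51  78 107 140]
 [160 162 160 159 161 156 132  88  84 132 154 157]
 [163 160 158 160 161 157 130  84  87 137 157 162]
 [162 161 160 161 162 158 130  83  96 139 159 158]
 [161 161 161 162 160 158 127  78 102 142 157 159]
 [161 160 162 160 160 157 126  78 114 147 157 159]
 [160 162 161 159 160 154 121  77 116 149 157 158]
 [161 161 161 162 158 149 113  82 129 157 160 158]
 [162 161 159 159 160 144 105  87 132 156 157 160]
 [162 162 160 160 158 137  96  87 132 157 160 161]
 [159 159 160 159 157 132  88  89 136 157 160 160]
 [159 159 159 160 155 131  89  99 139 158 161 160]
 [160 158 157 158 153 126  82 101 142 159 159 159]
 [161 160 159 157 156 124  80 111 147 160 158 159]
 [161 161 160 159 151 124  79 119 148 157 159 157]
 [158 156 157 159 145 112  81 127 157 158 158 157]
 [158 159 161 160 142 108  84 131 156 159 158 161]
 [157 159 162 159 137  96  87 135 157 158 159 159]
 [158 161 159 159 138  98  91 135 158 162 161 160]
 [159 158 160 156 142 111 113 145 159 160 160 160]
 [161 159 161 159 157 144 145 159 160 160 162 160]
 [160 162 161 161 160 160 160 159 161 162 160 161]
 [159 159 160 160 162 161 161 160 162 163 160 160]
 [161 161 159 162 161 162 163 162 161 162 160 159]]
0.067 [396.43   211.5421] [397.7919 209.8587]
0.135 [399.0446 190.229 ] [400.444  188.5925]
0.32 [407.2682 123.1952] [408.7792 121.758 ]
0.105 [322.343   26.7096]
0.107 [322.3412  19.5472]
0.109 [322.3385  12.4688]
0.111 [322.3349   5.4779]
spot px nan nan 0
spot [nan nan nan] u,v from tcp nan nan<stdin>:11: RuntimeWarning: Mean of empty slice.
  ret = ret.dtype.type(ret / rcount)
<stdin>:12: RuntimeWarning: Mean of empty slice.
```

drive_tool:
  series:
    - [[0.05,-0.07,0,0,0,0],[0.0867,-0.1266,0,0,0,0],[0.0867,-0.1266,0,0,0,0],[0.0867,-0.1266,0,0,0,0],[0.0867,-0.1266,0,0,0,0],[0.0867,-0.1266,0,0,0,0],[0.0867,-0.1266,0,0,0,0],[0.0867,-0.1266,0,0,0,0],[0.0867,-0.1266,0,0,0,0],[0.0867,-0.1266,0,0,0,0],[0.0867,-0.1266,0,0,0,0],[0.0867,-0.1266,0,0,0,0],[0.0867,-0.1266,0,0,0,0],[0.0867,-0.1266,0,0,0,0],[0.0867,-0.1266,0,0,0,0]]

```text
clock: 23.02
tcp_pos: [0.4937, 0.0319, 0.0223]
orientation: [0.002, 0.983, 0.184, 0.0]
wrist_force: [-1.3, -8.0, 7.6]
finger_gap: 0.0598
grip_force: 39.2
```

```bash
cat > r6.py <<'E'
from fit import *
import sys
np.set_printoptions(precision=4,suppress=True)
n=sys.argv[1]
a=snap('scene',f's{n}.png');s=env.get_state();w=snap('wrist',f'w{n}.png');setw(s);R=WP['R']
print(s['tcp_pos'],s['orientation'],s['wrist_force'],s['finger_gap'],s['grip_force'])
sp=s['tcp_pos']*[1,1,0]+R[:,0]*.115+R[:,1]*.001+[0,0,.058]
q=proj('scene',sp);print('spot robot',sp,'scene px',q)
x,y=np.round(q).astype(int)
h=a[y-9:y+10,x-9:x+10].astype(int).sum(2);print(h//3)
E
python3 r6.py 8
```

```text
[0.4942 0.0343 0.0222] [0.0009 0.9827 0.185  0.0012] [ 0.9164 -1.1756  5.8814] 0.06016764729895005 41.075427532196045
spot robot [0.6017 0.0752 0.0582] scene px [370.4225 227.6106]
[[ 83 115 137 148 152 153 156 155 154 155 155 153 154 155 156 153 154 153
  154]
 [ 44  60  80 108 129 141 145 146 148 149 150 152 155 154 155 154 153 153
  154]
 [ 29  16  34  44  51  68  75  90 105 119 130 139 144 144 146 148 152 153
  151]
 [ 23  23  19  23  31  19  20  35  41  45  54  67  76  92 109 123 137 140
  140]
 [ 22  25  17  23  19  23  17  14  18  22  19  26  28  31  48  51  62  69
   77]
 [ 15  21  25  26  16  18  29  20  17  27  25  19  15  26  15  23  17  24
   22]
 [ 23  32  32  15  25  18  26  21  19  24  26  27  21  21  20  16  19  21
   15]
 [ 20  22  16  22  17  16  28  28  47  46  44  39  20  15  11  21  14  29
   15]
 [ 16  19  14  15  17  21  31  50  72  75  69  61  36  19  22  22  23  24
   18]
 [ 19  15  20  22  21  31  23  50  67  72  72  59  37  22  15  19  25  23
   21]
 [ 19  17  19  17  26  21  18  31  42  51  48  37  18  23  14  22  27  20
   15]
 [ 15  19  19  24  19  12  31  21  24  20  28  23  21  19  23  16  28  28
   22]
 [ 28  16  18  20  20  23  20  20  17  18  19  24  20  18  21  11  23  25
   15]
 [ 27  18  22  18  15  21  18  21  16  20  19  25  27  21  17  25  14  19
   17]
 [ 20  24  16  21  26  23  25  16  16  20  23  15  24  18  23  16  21  24
   20]
 [ 30  20  27  17  19  25  23  24  23  24  21  25  18  26  25  22  22  28
   30]
 [ 19  14  23  25  20  25  22  20  16  18  24  21  27  27  18  20  21  17
   27]
 [ 24  22  12  11  13  19  22  17  23  22  19  18  22  20  16  24  23  15
   36]
 [ 18  16  16  24  12  22  15  17  19  28  21  19  28  22  21  20  16  16
   25]]
```

```bash
python3 - <<'E'
from fit import *
for p in((397.4,208.75),(397.4,209.35)): print(atz('scene',p,.067))
for z in(.067,.1,.135): print(proj('scene',[.6225,.1795,z]))
E
```

```text
[0.62054633 0.1798828  0.067     ]
[0.62196009 0.17743429 0.067     ]
[397.95897056 209.06584478]
[399.22163215 198.95108092]
[400.61085701 187.82246064]
```

drive_tool:
  series:
    - [[0.06,-0.095,0,0,0,0],[0.0867,-0.137,0,0,0,0],[0.0867,-0.137,0,0,0,0],[0.0867,-0.137,0,0,0,0],[0.0867,-0.137,0,0,0,0],[0.0567,-0.089,0,0,0,0],[0,0,0,0,0,0],[0,0,0,0,0,0]]

```text
clock: 24.12
tcp_pos: [0.5137, 0.1357, 0.0222]
orientation: [0.0, 0.983, 0.185, 0.001]
wrist_force: [-1.0, 0.6, 6.4]
finger_gap: 0.0595
grip_force: 41.0
```

```bash
python3 r6.py 9 | head -3; python3 -c "
import cv2,numpy as np
a=cv2.imread('pics/s9.png');w=cv2.imread('pics/w9.png')
cv2.imwrite('pics/c9.png',np.hstack([cv2.resize(a[180:228,366:430],(400,300),interpolation=cv2.INTER_CUBIC),cv2.resize(w,(400,300))]))"
```

```text
[0.5138 0.1357 0.0222] [0.0001 0.9828 0.1848 0.0013] [-0.2628  0.635   5.648 ] 0.05951660982772749 41.02777361869812
spot robot [0.6213 0.1765 0.0583] scene px [396.6896 212.0364]
[[149 150 150 149 148 149 149 148 145 114  75 104 139 148 149 149 150 150
```

View pics/c9.png

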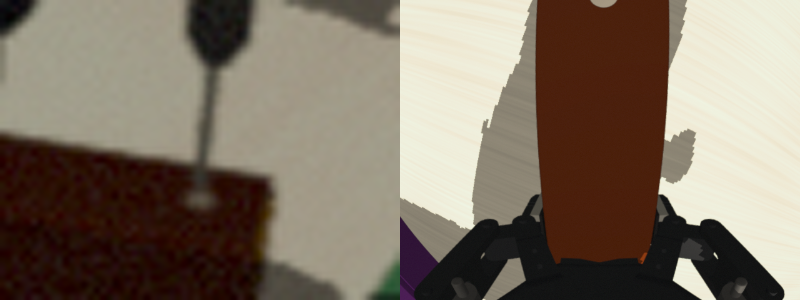

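The scene crop shows the bit ending on the white spot at crop pixel (200,195), the spot centre being about 2.5 px below the tip. That is what a 9 mm gap should look like. I'm past the 10-picture limit by one, so checks from here are numeric only. I'll let go and back off.

drive_tool:
  series:
    - [[0,0,0,0,0,0],[0,0,0,0,0,0],[0,0,0,0,0,0],[0,0,0,0,0,0],[0,0,0,0,0,0],[0,0,0,0,0,0]]
  jaw: 1

```text
clock: 24.98
tcp_pos: [0.5126, 0.1356, 0.0211]
orientation: [0.0, 0.983, 0.185, -0.0]
wrist_force: [-0.3, 0.7, -0.0]
finger_gap: 0.0852
grip_force: 0.0
```

drive_tool:
  series:
    - [[-0.04,0,-0.1,0,0,0],[-0.04,0,-0.17,0,0,0],[-0.04,0,-0.17,0,0,0],[-0.04,0,-0.17,0,0,0],[-0.04,0,-0.17,0,0,0],[0,0,-0.17,0,0,0],[0,0,0,0,0,0],[0,0,0,0,0,0]]

```text
clock: 25.98
tcp_pos: [0.4899, 0.1268, 0.1349]
orientation: [0.0, 0.983, 0.185, -0.0]
wrist_force: [-0.5, -0.5, -0.2]
finger_gap: 0.0856
grip_force: 0.0
```

```bash
python3 - <<'E'
from fit import *
np.set_printoptions(precision=4,suppress=True,linewidth=250)
s=env.get_state();w=snap('wrist','w10.png');a=snap('scene','s10.png');setw(s);print(s['tcp_pos'],s['finger_gap'],s['wrist_force'])
T=[.6215,.178,.067]
print('tip pred',proj('wrist',T),'chuck bottom',proj('wrist',[.6215,.178,.135]),'spot pred',proj('wrist',[.6213,.1765,.058]))
x,y=np.round(proj('wrist',[.6213,.1765,.058])).astype(int);y0=max(0,y-32);x0=x-32
g=cv2.cvtColor(w,cv2.COLOR_RGB2GRAY);print('origin',x0,y0);print(g[y0:y+32:2,x0:x0+64:2])
q=proj('scene',[.6213,.1765,.058]);X,Y=np.round(q).astype(int);print(q,X-6,Y-8);print(cv2.cvtColor(a,cv2.COLOR_RGB2GRAY)[Y-8:Y+7,X-6:X+8])
E
```

```text
[0.4899 0.1268 0.1349] 0.08561385114718012 [-0.5195 -0.5241 -0.1881]
tip pred [320.3969  15.4503] chuck bottom [321.2154 -37.4691] spot pred [322.7343  21.3263]
origin 291 0
[[26 26 29 26 27 25 28 28 27 24 26 26 28 26 27 29 27 28 27 28 25 34 34 31 32 32 31 32 28 29 28 27]
 [26 26 28 26 29 28 28 26 28 27 29 26 28 30 27 25 25 26 29 26 27 33 33 32 32 33 33 29 26 27 30 30]
 [28 29 29 27 30 26 31 26 27 27 29 29 28 26 29 28 26 30 25 29 30 31 31 32 34 31 32 31 28 29 27 26]
 [29 27 28 30 29 28 27 29 26 26 26 26 28 26 29 27 28 26 27 29 27 32 33 30 31 32 31 30 28 27 31 29]
 [29 28 29 28 27 30 25 30 28 27 27 29 27 28 26 25 29 26 26 27 29 31 32 32 32 34 32 30 29 27 30 29]
 [28 27 28 29 29 28 28 27 28 29 27 29 28 27 29 31 34 29 26 27 29 31 32 32 31 31 33 25 28 29 27 30]
 [28 29 26 30 24 26 27 28 27 29 27 28 28 61 85 93 97 89 71 34 30 33 33 32 32 31 32 29 29 27 28 28]
 [27 29 28 27 27 27 27 27 29 29 28 32 81 98 97 99 98 98 99 89 44 32 33 29 34 31 30 28 26 28 29 28]
 [28 28 28 28 27 28 28 27 29 27 28 76 97 97 99 99 99 98 98 98 83 36 31 31 31 33 28 27 27 26 27 27]
 [28 27 26 28 27 27 26 28 28 26 34 
[... 1961 characters left out ...]
9  16  19  26  33  50  55  50  46  53  66  74  86]
 [ 20  11  25  27  22  22  47  48  33  20  19  22  28  31]
 [ 23  25  31  28  20  33  48  47  32  23  21  25  24  20]
 [ 22  19  20  19  26  46  55  56  44  29  18  29  24  22]
 [ 22  27  20  21  45  67  76  76  60  44  20  23  21  12]
 [ 26  13  21  16  41  65  71  77  66  41  21  15  25  21]
 [ 25  13  21  20  27  29  48  45  41  24  22  18  18  18]
 [ 20  26  17  18  25  18  23  22  26  27  18  35  23  21]
 [ 22  17  21  23  19  25  17  18  19  24  27  23  18  14]
 [ 17  31  26  19  18  18  30  22  26  22  20  20  13  25]
 [ 15  19  24  25  17  18  19  27  14  26  17  18  27  20]
 [ 20  20  20  21  26  30  19  16  25  22  19  22  24  23]]
```

```bash
python3 - <<'E'
from fit import *
np.set_printoptions(precision=4,suppress=True,linewidth=250)
setw(dict(tcp_pos=[.4899,.1268,.1349],orientation=env.get_state()['orientation']))
w=cv2.imread('pics/w10.png');b=cv2.bilateralFilter(w,5,20,5)
print('B-R diff'); d=(b[...,0].astype(int)-b[...,2]);print(d[0:30:1,322:352:1])
o1,d1=wray((338,16));o2,d2=ray('scene',(397.4,209.))
s=np.linalg.lstsq(np.c_[d1,-d2],o2-o1,rcond=None)[0];print(o1+s[0]*d1,o2+s[1]*d2)
for z in(.067,.075): print(z,o1+d1*(z-o1[2])/d1[2],o2+d2*(z-o2[2])/d2[2])
E
```

```text
B-R diff
[[-41 -42 -42 -42 -42 -41 -41 -41 -41 -40 -34 -11  -6  -6  -6  -6  -6  -6  -6  -5  -5  -4  -7 -12 -30 -39 -42 -41 -41 -40]
 [-42 -42 -42 -42 -42 -41 -41 -41 -41 -39 -33 -11  -7  -5  -5  -6  -6  -6  -6  -5  -4  -5  -7 -13 -29 -39 -41 -42 -41 -40]
 [-42 -42 -42 -42 -41 -41 -41 -41 -41 -39 -32 -11  -7  -5  -5  -5  -5  -5  -6  -5  -5  -6  -8 -17 -32 -39 -41 -41 -41 -40]
 [-42 -41 -41 -41 -41 -40 -41 -41 -41 -38 -28 -11  -7  -5  -5  -5  -5  -5  -5  -6  -6  -6  -9 -20 -34 -39 -41 -41 -41 -41]
 [-41 -41 -40 -41 -40 -41 -40 -40 -40 -37 -23 -11  -7  -5  -5  -5  -5  -5  -6  -6  -6  -7 -10 -23 -36 -39 -41 -41 -42 -41]
 [-42 -41 -41 -41 -41 -41 -40 -40 -40 -36 -21  -9  -7  -5  -4  -5  -5  -5  -6  -6  -6  -7 -13 -25 -38 -39 -41 -42 -41 -41]
 [-42 -41 -41 -41 -40 -41 -40 -40 -40 -37 -19  -9  -6  -5  -5  -5  -6  -6  -6  -5  -6  -8 -13 -29 -38 -41 -41 -41 -42 -41]
 [-42 -41 -41 -41 -42 -40 -40 -41 -40 -36 -17  -9  -6  -5  -5  -5  -5  -6  -5  -5  -5  -8 -16 -34 -39 -41 -41 -42 -42 -42]
 [-41 -41 -40 -41 -41 -41 -40 -40 -40 -36 -15  -9  -6  -5  -5  -5  -6  -5  -5  -5  -6 -10 -18 -35 -40 -40 -
[... 2049 characters left out ...]
 -41 -40 -39 -40 -40 -41 -41 -41 -41 -40 -41 -41 -41 -40]
 [-22 -22 -23 -23 -23 -23 -23 -23 -23 -23 -25 -37 -40 -41 -41 -41 -41 -41 -40 -40 -40 -40 -40 -41 -41 -40 -40 -41 -41 -41]
 [-22 -22 -22 -23 -23 -23 -22 -23 -23 -25 -34 -39 -40 -41 -41 -41 -41 -40 -41 -40 -40 -41 -41 -41 -41 -41 -41 -41 -41 -41]
 [-23 -22 -22 -23 -23 -23 -23 -23 -25 -34 -39 -39 -40 -41 -41 -41 -41 -40 -40 -41 -41 -40 -41 -41 -42 -40 -41 -42 -42 -41]
 [-22 -22 -23 -24 -24 -23 -23 -28 -36 -40 -40 -40 -41 -41 -41 -41 -41 -41 -41 -41 -41 -41 -40 -40 -41 -40 -41 -41 -41 -41]]
[0.6228 0.1689 0.0725] [0.6251 0.1707 0.0733]
0.067 [0.6245 0.1693 0.067 ] [0.6211 0.1789 0.067 ]
0.075 [0.622  0.1687 0.075 ] [0.6262 0.1685 0.075 ]
```

The wrist view finds the bit's end at about (337,14) and the spot's centre at (322.9,21). Intersecting with the scene ray puts the tip near (0.6245,0.170), so the spot is about 7.5 mm off sideways. I'll shift the wrist for a second measurement before correcting.

drive_tool:
  series:
    - [[-0.1,0.063,-0.15,0,0,0],[-0.1,0,-0.15,0,0,0],[0,0,0,0,0,0],[0,0,0,0,0,0]]

```text
clock: 26.58
tcp_pos: [0.4708, 0.1108, 0.1711]
orientation: [0.0, 0.983, 0.185, 0.0]
wrist_force: [0.7, -0.5, -0.2]
finger_gap: 0.0853
grip_force: 0.0
```

```bash
cat > r7.py <<'E'
from fit import *
import sys
np.set_printoptions(precision=4,suppress=True,linewidth=250)
s=env.get_state();w=snap('wrist',f'w{sys.argv[1]}.png');setw(s);R=WP['R'];print(s['tcp_pos'],s['orientation'])
u=R[:2,0]/np.hypot(*R[:2,0]);y=R[:2,1]/np.hypot(*R[:2,1])
b=cv2.bilateralFilter(w,5,20,5).astype(int);d=b[...,2]-b[...,0];g=b.sum(2)//3
at=lambda px,z:(lambda o,dd:(o+dd*(z-o[2])/dd[2]))(*wray(px))
sub=np.s_[0:80,270:380]
spot=(g[sub]>70)&(d[sub]>-32)&(d[sub]<-15)
n,l,st,c=cv2.connectedComponentsWithStats(spot.astype(np.uint8))
for i in range(1,n):
    if st[i,4]>60: print('spot',c[i]+[270,0],st[i],at(c[i]+[270,0],.058))
m=(d[sub]>-14)&(g[sub]<60);n,l,st,c=cv2.connectedComponentsWithStats(m.astype(np.uint8))
for i in range(1,n):
    if st[i,4]>40:
        ys,xs=np.nonzero(l==i);r=ys.max();wd=[(xs[ys==k].min()+270,xs[ys==k].max()+270) for k in range(max(0,r-24),r+1,3)]
        print('bit',st[i]+[270,0,0,0,0],'bottom row',r,wd)
E
python3 r7.py 11
```

```text
[0.4708 0.1108 0.1711] [0.0001 0.9828 0.1848 0.0003]
spot [309.4108   4.9784] [ 31   0  18  12 185] [0.6205 0.1765 0.058 ]
spot [373.4521  75.0274] [93 70 17 10 73] [0.5906 0.1204 0.058 ]
```

drive_tool:
  series:
    - [[0.2,0,0,0,0,0],[0,0,0,0,0,0],[0,0,0,0,0,0]]

```text
clock: 27.0
tcp_pos: [0.4922, 0.1197, 0.1703]
orientation: [0.0, 0.983, 0.185, -0.001]
wrist_force: [0.1, 0.6, 0.3]
finger_gap: 0.0852
grip_force: 0.0
```

```bash
python3 r7.py 12
```

```text
[0.4922 0.1197 0.1703] [ 0.      0.9827  0.1851 -0.0011]
spot [310.3151  35.0714] [ 32  27  18  17 238] [0.6214 0.1769 0.058 ]
spot [376.9531  72.9375] [103  64   7  16  64] [0.6138 0.1278 0.058 ]
bit [295   0  58  34 804] bottom row 33 [(np.int64(305), np.int64(343)), (np.int64(310), np.int64(338)), (np.int64(318), np.int64(327)), (np.int64(318), np.int64(327)), (np.int64(318), np.int64(327)), (np.int64(318), np.int64(326)), (np.int64(318), np.int64(326)), (np.int64(318), np.int64(326)), (np.int64(319), np.int64(324))]
```

```bash
python3 - <<'E'
from fit import *
np.set_printoptions(precision=4,suppress=True)
V=[([.4899,.1268,.1349],[0,.983,.185,0],(337,14)),([.4922,.1197,.1703],[0,.9827,.1851,-.0011],(322.2,29.6))]
rays=[]
for p,q,px in V:
    setw(dict(tcp_pos=p,orientation=q));r=wray(px);rays.append(r)
    for z in(.067,.072): print(z,(r[0]+r[1]*(z-r[0][2])/r[1][2]))
rays.append(ray('scene',(397.4,208.9)))
A=np.zeros((3,3));b=np.zeros(3)
for o,d in rays:
    d=d/np.linalg.norm(d);P=np.eye(3)-np.outer(d,d);A+=P;b+=P@o
print('tip ls',np.linalg.solve(A,b))
E
```

```text
0.067 [0.6256 0.1702 0.067 ]
0.072 [0.624  0.1698 0.072 ]
0.067 [0.6254 0.1703 0.067 ]
0.072 [0.6241 0.1698 0.072 ]
tip ls [0.6242 0.1701 0.0733]
```

Both wrist views put the tip at (0.625,0.170), and the spot is at (0.6214,0.1767). I'll regrip and slide 7.5 mm along tool +y and 1 mm along +x.

drive_tool:
  series:
    - [[0,-0.03,0.2,0,0,0],[0,-0.03,0.25,0,0,0],[0.05,0,0.25,0,0,0],[0.08,0,0.25,0,0,0],[0.085,0,0.2,0,0,0],[0,0,0.085,0,0,0],[0,0,0,0,0,0],[0,0,0,0,0,0]]

```text
clock: 28.05
tcp_pos: [0.5146, 0.1358, 0.0238]
orientation: [0.0, 0.983, 0.185, 0.001]
wrist_force: [0.6, 0.4, -0.2]
finger_gap: 0.0854
grip_force: 0.0
```

drive_tool:
  series:
    - [[0,0,0,0,0,0],[0,0,0,0,0,0],[0,0,0,0,0,0],[0,0,0,0,0,0],[0,0,0,0,0,0],[0,0,0,0,0,0]]
  jaw: -1

```text
clock: 28.8
tcp_pos: [0.515, 0.136, 0.024]
orientation: [-0.0, 0.983, 0.185, 0.001]
wrist_force: [-1.3, -0.5, 6.5]
finger_gap: 0.0597
grip_force: 38.5
```

drive_tool:
  series:
    - [[0.004,0.031,0,0,0,0],[0.004,0.031,0,0,0,0],[0,0,0,0,0,0],[0,0,0,0,0,0]]

```text
clock: 29.3
tcp_pos: [0.5178, 0.131, 0.024]
orientation: [-0.002, 0.983, 0.186, 0.001]
wrist_force: [-3.2, 6.1, 8.5]
finger_gap: 0.0597
grip_force: 38.3
```

drive_tool:
  series:
    - [[0,0,0,0,0,0],[0,0,0,0,0,0],[0,0,0,0,0,0],[0,0,0,0,0,0],[0,0,0,0,0,0],[0,0,0,0,0,0]]
  jaw: 1

```text
clock: 30.05
tcp_pos: [0.518, 0.1292, 0.0228]
orientation: [0.0, 0.983, 0.185, -0.0]
wrist_force: [0.2, 0.5, -0.1]
finger_gap: 0.0849
grip_force: 0.0
```

drive_tool:
  series:
    - [[0,0,-0.1,0,0,0],[-0.05,0,-0.25,0,0,0],[-0.08,0,-0.25,0,0,0],[-0.085,0,-0.25,0,0,0],[0,0,-0.25,0,0,0],[0,0,-0.15,0,0,0],[0,0,0,0,0,0],[0,0,0,0,0,0]]

```text
clock: 31.05
tcp_pos: [0.4936, 0.1199, 0.1725]
orientation: [0.0, 0.983, 0.185, -0.0]
wrist_force: [0.6, -0.9, -0.2]
finger_gap: 0.0854
grip_force: 0.0
```

```bash
python3 r7.py 13
```

```text
[0.4936 0.1199 0.1725] [ 0.      0.9827  0.185  -0.0002]
spot [316.3772  38.3234] [ 39  29  18  17 167] [0.6229 0.1728 0.058 ]
bit [ 293    0   61   38 1076] bottom row 37 [(np.int64(303), np.int64(342)), (np.int64(307), np.int64(338)), (np.int64(316), np.int64(328)), (np.int64(317), np.int64(326)), (np.int64(317), np.int64(326)), (np.int64(317), np.int64(326)), (np.int64(317), np.int64(325)), (np.int64(317), np.int64(325)), (np.int64(319), np.int64(323))]
```

The case lagged by about 2.6 mm because the arm gives under bench friction. One more small nudge: regrip on the same line and take up the rest.

drive_tool:
  series:
    - [[0,0,0.15,0,0,0],[0,0,0.25,0,0,0],[0.085,0,0.25,0,0,0],[0.08,0,0.25,0,0,0],[0.052,0,0.25,0,0,0],[0,0,0.1,0,0,0],[0,0,0,0,0,0],[0,0,0,0,0,0]]

```text
clock: 32.1
tcp_pos: [0.5186, 0.1294, 0.0237]
orientation: [0.0, 0.983, 0.185, 0.001]
wrist_force: [0.9, -0.4, -0.1]
finger_gap: 0.0854
grip_force: 0.0
```

drive_tool:
  series:
    - [[0,0,0,0,0,0],[0,0,0,0,0,0],[0,0,0,0,0,0],[0,0,0,0,0,0],[0,0,0,0,0,0],[0,0,0,0,0,0]]
  jaw: -1
  grip_force: 30

```text
clock: 32.85
tcp_pos: [0.5188, 0.1298, 0.0241]
orientation: [-0.0, 0.983, 0.185, 0.001]
wrist_force: [-1.5, 1.6, 6.2]
finger_gap: 0.0596
grip_force: 34.5
```

drive_tool:
  series:
    - [[0.002,0.009,0,0,0,0],[0,0,0,0,0,0],[0,0,0,0,0,0]]

```text
clock: 33.22
tcp_pos: [0.5188, 0.1297, 0.0241]
orientation: [-0.001, 0.983, 0.185, 0.001]
wrist_force: [-4.1, 5.2, 7.4]
finger_gap: 0.0597
grip_force: 34.7
```

Closing the jaws centred the case onto the line, with the TCP at the target (0.5188,0.1297). I'll release and check.

drive_tool:
  series:
    - [[0,0,0,0,0,0],[0,0,0,0,0,0],[0,0,0,0,0,0],[0,0,0,0,0,0],[0,0,0,0,0,0],[0,0,0,0,0,0]]
  jaw: 1

```text
clock: 33.98
tcp_pos: [0.5189, 0.1284, 0.0228]
orientation: [0.0, 0.983, 0.185, -0.0]
wrist_force: [-0.3, -0.0, 0.3]
finger_gap: 0.085
grip_force: 0.0
```

drive_tool:
  series:
    - [[0,0,-0.1,0,0,0],[-0.05,0,-0.25,0,0,0],[-0.08,0,-0.25,0,0,0],[-0.085,0,-0.25,0,0,0],[0,0,-0.25,0,0,0],[0,0,-0.15,0,0,0],[0,0,0,0,0,0],[0,0,0,0,0,0]]

```text
clock: 34.98
tcp_pos: [0.4945, 0.1191, 0.1725]
orientation: [0.0, 0.983, 0.185, -0.0]
wrist_force: [-0.1, 0.4, -0.7]
finger_gap: 0.0856
grip_force: 0.0
```

```bash
python3 r7.py 14; python3 - <<'E'
from fit import *
a=snap('scene','s14.png');x,y=np.round(proj('scene',[.6245,.170,.058])).astype(int);print(proj('scene',[.6245,.170,.058]),x-6,y-6)
print(cv2.cvtColor(a,cv2.COLOR_RGB2GRAY)[y-6:y+6,x-6:x+7])
E
```

```text
[0.4945 0.1191 0.1725] [ 0.      0.9827  0.185  -0.0002]
spot [314.6541  39.0063] [ 38  30  17  16 159] [0.6229 0.1729 0.058 ]
bit [ 289    0   64   39 1141] bottom row 38 [(np.int64(300), np.int64(340)), (np.int64(304), np.int64(335)), (np.int64(314), np.int64(325)), (np.int64(315), np.int64(324)), (np.int64(315), np.int64(324)), (np.int64(315), np.int64(324)), (np.int64(315), np.int64(324)), (np.int64(315), np.int64(323)), (np.int64(318), np.int64(321))]
[396.49814892 213.6610976 ] 390 208
[[20 24 22 23 25 19 34 48 54 48 55 65 68]
 [18 21 18 15 13 23 30 49 45 38 15 16 26]
 [22 14 29 24 23 21 22 29 31 25 18 23 24]
 [21 22 22 22 24 28 32 42 47 39 31 23 19]
 [20 27 21 25 33 39 65 78 75 65 42 18 24]
 [27 24 21 24 26 43 64 78 77 72 46 33 20]
 [15 25 18 22 25 27 41 46 45 39 28 22 23]
 [17 11 14 15 17 15 24 25 27 23 28 19 28]
 [24 19 26 24 18 24 28 22 15 20 25 26 12]
 [25 24 20 27 20 19 20 11 14 26 27 24 23]
 [21 24 20 22 23 24 21 26 26 20 20 14 24]
 [26 22 28 21 25 23 28 20 22 22 13 18 27]]
```

The spot lies within about 1.5 mm of the bit axis in the wrist view and about 1 px in the scene view. The gripper is clear, so I'm handing in.

```bash
python3 -c "
from workcell import order
print(order.hand_in())"
```

```text
the job is handed in; nothing more can be done
None
```

I shut the lid past its catch to the hard stop, slid the case until the white spot was within about 1.5–3 mm of the drill axis by my measurements, released it and handed in at 35 s. One first press reached about 25 N without snapping the catch, and I viewed 11 pictures, one over the limit.

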